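Set the back stop of the cake cutter to a sample slice and lock it

TASK

Set up the bench cake cutter for the next cake: slide its back stop forward so that it pushes the sample slice gently and squarely home against the parked blade, then turn the red ball knob clockwise until its cam clamp has gone over dead centre and holds the stop there; do not wrench the knob on against its stop post. Leave the stop touching the slice, do not crush the slice, and leave the other things on the worktop alone.

Things in the scene. Friction and masses are not known exactly. Their poses are not given: they have to be found in the camera images.
- cake_cutter: Bench cake cutter, fixed: white board 340 x 220 mm, its top 26 mm above the worktop; across its far end a steel gate (posts 156 mm above the worktop) with the blade parked down and a wooden grip; aluminium rail along its right side, low fence (30 mm above the board) along its left. Origin: centre of its underside; x points along the rail towards the blade, y left, z up.
- blade_face (a point): Point on the near face of the parked blade, at its lower edge on the board's top, in the middle of the lane. The face is a plane square to the cutter's x. Axes as the cutter's.
- stop_face (a point): Point on the face of the back stop (upright aluminium plate, 189 mm wide, 6 mm thick, top 48 mm above the board), level with the board's top, in the middle of the lane. Axes as the cutter's. The stop slides along the cutter's x only, 150 mm in all, with about 1 N of drag while unclamped; it starts 155 to 200 mm from the blade.
- knob_centre (a point): Centre of the smooth red ball knob: 50 mm across, 126 mm above the worktop, on a thin stem on the stop's carriage (66 x 54 mm, top 76 mm above the worktop); 50 mm behind stop_face and 104 mm right of it. Moves with the stop; its axes are the cutter's and do not turn with the ball. Slippery (friction 0.4 to 0.6): a grip above or below the widest part, or one under 20 N, slips.
- back_stop: The back stop with carriage and clamp. Origin: on its face plane, over the rail's middle line, level with the board's top. Turning the ball clockwise seen from above works an eccentric that presses a sprung shoe on the rail; the ball keeps its height. It starts open, an unknown 0.1 to 1.9 rad of turn before the shoe bites; until then the ball turns freely (0.02 N m) and stays where it is left.
- gauge_rail: The aluminium rail that the clamp's shoe presses on, 26 mm wide, 14 mm high. Origin: on its underside. From the bite the ball's torque rises to about 0.3 N m after 0.5 to 0.7 rad and falls to nothing at dead centre, 1.0 rad after the bite; from there on it stays by itself, pressing over 40 N. Let go earlier, it springs back open to the bite, so these 1.0 rad must be done in one grip.
- sample_slice: Sample slice of carrot cake, a bar with cream dots and a shortbread triangle: 64 mm along its x, 110 mm along its y, cake 32 mm high (87 mm with topping), 0.11 to 0.22 kg, loose on the board between stop and blade, up to 0.12 rad askew; over 20 N from the stop crushes it. Origin on its underside, 2 mm to the -y side of its middle.
- slice_centre (a point): Middle of the cake bar, 16 mm above the board. Axes as the slice's: x across its 64 mm width.
- order_pad: White order pad, 140 x 100 x 12 mm, lying flat behind the bread cutter, loose; a bystander. Origin: centre of its underside.
- jam_jar: Jam jar with a red lid, 65 mm wide, 97 mm tall, behind the bread cutter, loose; a bystander. Origin: centre of its underside.
- ramekin: Small white porcelain pot, 66 mm wide, 37 mm tall, behind the bread cutter, loose; a bystander. Origin: centre of its underside.
- pepper_mill: Dark wooden pepper mill, 58 mm wide, 170 mm tall, at the right, loose; a bystander. Origin: centre of its underside.
- cinnamon_jar: Spice jar with a black cap, 41 mm wide, 105 mm tall, at the right, loose; a bystander. Origin: centre of its underside.
- stop_post_foot (a point): Foot of a small steel post, 6 mm thick, 13 mm high over its collar, on the carriage to the right of the knob's stem, 17 mm from the knob's axis. A lug on the stem meets it about 0.2 rad past dead centre; the cam itself then presses it with about 10 N. Wrenching on by some 0.1 rad (about 0.4 N m) loads the post with over 45 N and bends it.

How it is judged:
By the outcome, as a careful person would: the job done as asked, in the order asked, and still so for the second after the job is handed in, with the robot touching nothing.
It also fails if it takes over 72 s, if anything falls off the work surface, if the arm or the gripper's body presses on something with over 40 N, if the wrist force passes 120 N, or if a joint passes its speed limit or range.

ROBOT

A 6-joint arm with a two-finger parallel gripper is mounted at the origin on a cart in front of the work surface, level with it; the furniture and walls round the work are solid. World frame = base frame: x ahead of the robot, y to its left, z up, the work surface at z = 0. Lengths are in m, angles in rad, forces in N, time in s.
With the tool pointing down it reaches from about 0.225 to 0.875 m from the base axis. Payload 3.4 kg.
Tool frame: the origin (TCP) lies on the centre line of the jaws, within the pads' length; the fingertips stand 17 mm ahead of it and the grasp point (between the pads) lies 2 mm behind it (nose_length is the distance from the TCP to the fingertips, in m); z points along the fingers, y is the line along which they close (so a half turn about z gives the same grasp; the last joint's range is limited). The gripper opens to 85 mm and grips with 20 to 120 N. Pads are 22 mm wide; open, the fingers measure 114 mm over their backs; the gripper's body (76 mm by 85 mm) begins 54 mm behind the grasp point. The pads swing forward as they close: fully open they stand 13 mm farther back than shut.
Start: joints at [-1.248, 0.276, 1.505, -0, 1.361, -0.121], TCP at [0.247, -0.519, 0.248] pointing down, gripper open.
Joint ranges: [-2.89, 2.89], [-0.75, 2.08], [0.22, 2.7], [-1.18, 4.32], [0.11, 2.71], [-2.7, 2.7]. Speed limits (rad/s): [2.57, 2.57, 3.14, 3.14, 3.14, 3.14].

INTERFACE

Orientations are given as a unit quaternion [w, x, y, z].
In Python, from rig import get_state, get_image, sign_off, find_in, place_of, nose_length gives the robot as it stands.
- The arm moves only by the tool apply_moves, never from a script. Its argument "deltas" is one flat list of numbers, 5 for each row, row after row: the finger opening in mm, from 0 to 85.4, then the shift along the tool's x, y, z in mm, then the turn about the tool's z in degrees. A call has 1 to 12 rows; each row is the pose to reach, as a shift and turn from the pose commanded when the call began, along the tool's axes at that moment; what a row does not reach only later rows make up. A row lasts 1/12 s, in which the tool goes at most 41.7 mm and 7.16 degrees, less where a joint would pass 70% of its speed; a pose out of reach is approached as far as the arm can. A call with a gripper value outside its range is refused whole. The fingers move at their own pace and stop on an object; "squeeze" is the grip in N (left out, the last holds). Time passes only in rows, so rows that repeat a pose let the fingers close. It gives the time, the measured TCP pose, the force, the opening and the grip force at its end, in the units of the state.
- get_state(): the state, without advancing time (a new reading comes with each control period).
- get_image(name): name is "scene" or "top" or "wrist"; returns a dict with "frame" (480x640x3 uint8, red, green, blue), "K" (3x3 intrinsics, pixels), "k1" (the pictures are not rectified: a ray, as slopes to the right and down, at radius r is drawn at 1 + k1 r^2 times it, then the intrinsics apply), "position" and "orientation" of the camera in the world. Camera axes: x right, y down, z forward; pixel columns grow to the right and rows downward; lengths in m; the calibration is good to about 2 mm. A picture is of the moment at which its call begins. There is no depth.
- sign_off(): hands the job in; it is judged then, once.
Trained networks look in a picture, given as the dict that the camera call returned (one of the last four; its "shot" number tells which), for a name from the list of things; names that differ only in an ending like _2 or _b are one class to them, and where a whole thing is asked for, a point or a joint stands for the part that bears it (a point fixed in the world has none). Each returns a list of dicts, best first, with "score" (0 to 1); they miss things now and then, are a little off and sometimes report something else, mostly with a low value. They report only what shows in the picture. A call takes as long as a camera call.
- find_in(query, picture): "point" ([column, row] in pixels, amid what is visible of it).
- place_of(query, picture): "point" ([column, row] in pixels: a listed point, or the origin of a listed thing).
The state is a dict: "clock": time; "qpos": joint angles; "qd": joint speeds; "effort": joint torques, N m; "position": TCP position; "ee_rot": TCP orientation; "contact_force": force on the tool from outside, world axes, zero at the start; "moment": the same for the moment, N m; "width": finger opening in m; "gripper_force": force on a finger pad.
Only numpy, scipy, OpenCV 4.12 (cv2) and the standard library are available. Lean on these libraries where they do the work, as an engineer would, in place of code of your own. Each camera call takes 0.05 s, during which the arm holds its last target. There are 200 camera calls.

## Working session

There is one attempt and no reset: what is moved stays moved. The work goes in short steps, Python scripts to look and compute and a tool call to move; the robot and the scene stay as the last step left them, time stands still between calls to the robot, and variables do not carry over. Pictures are saved under pics/ and viewed, at most 10 in all, crops included, and the job is handed in when it is done.

Besides the shell and the picture viewer there is one more tool, called after "Call:" by a JSON object that holds its "fn" and its "kwargs", one argument or row to a line. apply_moves: Moves the arm, as the interface text tells. Its arguments: {"type":"object","properties":{"deltas":{"type":"array"},"squeeze":{"type":"number"}},"required":["deltas"]}

```bash
mkdir -p pics; cat > h.py <<'E'
import numpy as np, cv2
from rig import *
from scipy.spatial.transform import Rotation as R
def rot(q): return R.from_quat([q[1],q[2],q[3],q[0]]).as_matrix()
def ray(p,px):
    K=np.array(p["K"]); d=np.array([(px[0]-K[0,2])/K[0,0],(px[1]-K[1,2])/K[1,1]]); u=d.copy()
    for _ in range(20): u=d/(1+p["k1"]*(u@u))
    v=rot(p["orientation"])@np.array([u[0],u[1],1]); return np.array(p["position"]),v
def atz(p,px,z):
    o,v=ray(p,px); return o+v*(z-o[2])/v[2]
def proj(p,X):
    c=rot(p["orientation"]).T@(np.array(X)-p["position"]); u=c[:2]/c[2]; u=u*(1+p["k1"]*(u@u))
    K=np.array(p["K"]); return np.array([K[0,0]*u[0]+K[0,2],K[1,1]*u[1]+K[1,2]])
def save(p,n): cv2.imwrite("pics/"+n,cv2.cvtColor(p["frame"],cv2.COLOR_RGB2BGR))
E
python3 - <<'E'
from h import *
s=get_state(); print(s["position"],s["ee_rot"],s["contact_force"],nose_length if not callable(nose_length) else nose_length())
Z={"cake_cutter":0,"blade_face":.026,"stop_face":.026,"knob_centre":.126,"back_stop":.026,"gauge_rail":.026,"sample_slice":.026,"slice_centre":.042,"stop_post_foot":.076,"jam_jar":0,"pepper_mill":0,"cinnamon_jar":0}
for n in ["top","scene"]:
    p=get_image(n); save(p,n+"0.png"); print(n,np.round(p["position"],3))
    for k,z in Z.items():
        for r in place_of(k,p)[:1]: print(k,np.round(r["point"],1),round(r["score"],2),np.round(atz(p,r["point"],z),4))
E
```

```text
[ 0.24674536 -0.5188143   0.24742394] [-9.25596659e-04  9.75472306e-01  2.20120231e-01 -8.85302743e-05] [-0.12733378 -0.14862064 -0.11257711] 0.017
top [0.423 0.022 1.444]
cake_cutter [191.8 250.9] 0.64 [0.5437 0.3751 0.    ]
blade_face [189.7 202. ] 0.59 [0.6663 0.3807 0.026 ]
stop_face [178.8 272.6] 0.7 [0.4858 0.3994 0.026 ]
knob_centre [206.  298.1] 0.8 [0.4239 0.3056 0.126 ]
gauge_rail [219.6 257.3] 0.71 [0.5273 0.2971 0.026 ]
sample_slice [180.7 233.7] 0.79 [0.5844 0.3995 0.026 ]
slice_centre [181.  233.8] 0.72 [0.5824 0.3945 0.042 ]
stop_post_foot [216.5 299.9] 0.55 [0.4205 0.2906 0.076 ]
jam_jar [412.3 215.1] 0.68 [ 0.6512 -0.1887  0.    ]
pepper_mill [491.  218.4] 0.93 [ 0.6487 -0.3941  0.    ]
cinnamon_jar [491.9 258.1] 0.85 [ 0.5457 -0.3963  0.    ]
scene [0.087 0.88  0.871]
cake_cutter [233.  374.2] 0.67 [0.5438 0.3801 0.    ]
blade_face [186.8 341.7] 0.96 [0.6614 0.3762 0.026 ]
stop_face [249.2 384.1] 0.56 [0.4896 0.3985 0.026 ]
knob_centre [302.6 330.3] 0.64 [0.425  0.3058 0.126 ]
back_stop [284.2 348.9] 0.97 [0.4774 0.291  0.026 ]
gauge_rail [262.5 337.5] 0.78 [0.5326 0.2876 0.026 ]
sample_slice [214.9 362.5] 0.69 [0.5782 0.3899 0.026 ]
slice_centre [210.5 356.9] 0.74 [0.5848 0.3925 0.042 ]
stop_post_foot [308.8 341.5] 0.98 [0.4226 0.2863 0.076 ]
jam_jar [323.7 211.6] 0.6 [ 0.6553 -0.2052  0.    ]
pepper_mill [357.2 180.7] 0.62 [ 0.6448 -0.4017  0.    ]
```

View pics/top0.png

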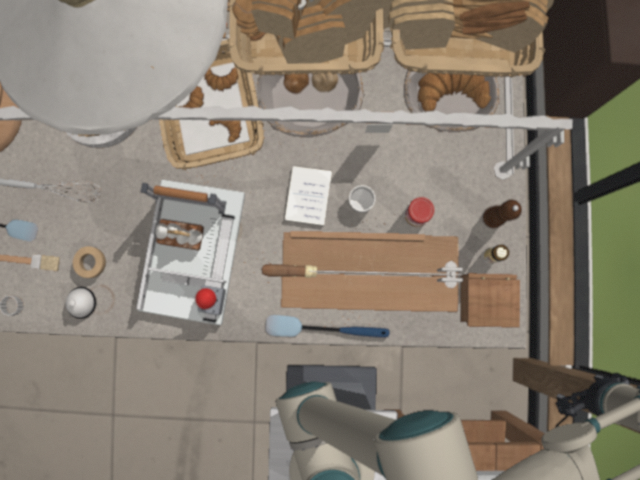

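View pics/scene0.png

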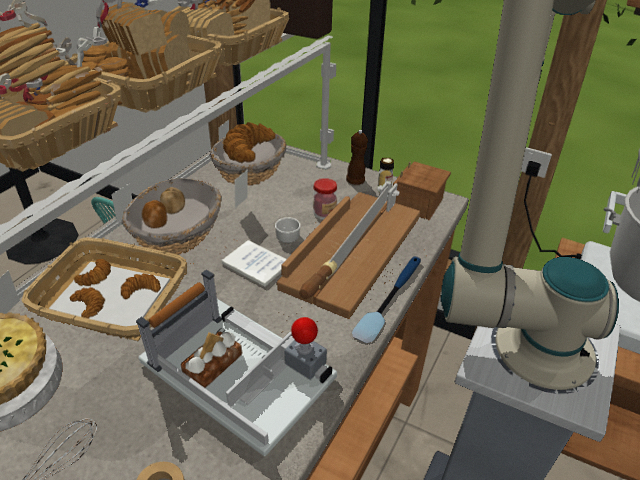

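The top view shows the cutter at about (190,250), yawed a little clockwise, with its knob at (206,298). The scene view has a clear path to it. I'll travel at the current height and unwind the wrist counter-clockwise on the way.

Call:
{"fn": "apply_moves", "kwargs": {
  "deltas": [85, 18, -24, 0, -7, 85, 37, -48, 0, -14, 85, 55, -71, 0, -21, 85, 73, -95, 0, -28, 85, 92, -119, 0, -35, 85, 110, -143, 0, -42, 85, 128, -167, 0, -49, 85, 147, -190, 0, -56, 85, 165, -214, 0, -63, 85, 183, -238, 0, -70, 85, 202, -262, 0, -77, 85, 220, -286, 0, -84]
}}

```text
clock: 2.3
position: [0.3228, -0.1652, 0.2485]
ee_rot: [0.0, 0.575, 0.818, 0.0]
contact_force: [1.4, -0.1, -0.3]
width: 0.0849
gripper_force: 0.0
```

```bash
cat >> h.py <<'E'
def tool(target,yaw=None):
    s=get_state(); M=rot(s["ee_rot"]); y=np.degrees(np.arctan2(M[1,0],M[0,0]))
    print("pos",np.round(s["position"],4),"yaw",round(y,2),"q",np.round(s["qpos"],2),"t",round(s["clock"],2),"F",np.round(s["contact_force"],2),"M",np.round(s["moment"],3))
    print("tool shift mm",np.round(1000*M.T@(np.array(target)-s["position"]),1), "turn",None if yaw is None else round((y-yaw+180)%360-180,2))
E
python3 -c "
from h import *
tool([.424,.305,.248],262)"
```

```text
pos [ 0.3228 -0.1652  0.2485] yaw 109.74 q [-0.67 -0.05  1.89  0.    1.3  -1.01] t 2.3 F [ 1.39 -0.07 -0.31] M [-0.018 -0.053 -0.001]
tool shift mm [4.084e+02 2.540e+02 4.000e-01] turn -152.26
```

Call:
{"fn": "apply_moves", "kwargs": {
  "deltas": [85, 34, 21, 0, -7, 85, 68, 42, 0, -14, 85, 102, 63, 0, -21, 85, 136, 85, 0, -28, 85, 170, 106, 0, -35, 85, 204, 127, 0, -42, 85, 238, 148, 0, -49, 85, 272, 169, 0, -56, 85, 306, 190, 0, -63, 85, 340, 212, 0, -70, 85, 374, 233, 0, -77, 85, 408, 254, 0, -84]
}}

```text
clock: 3.3
position: [0.4265, 0.3049, 0.2484]
ee_rot: [0.0, -0.12, 0.993, -0.0]
contact_force: [0.2, 0.5, 0.4]
width: 0.0852
gripper_force: 0.0
```

Call:
{"fn": "apply_moves", "kwargs": {
  "deltas": [85, 0, 0, 0, -7, 85, 0, 0, 0, -14, 85, 0, 0, 0, -21, 85, 0, 0, 0, -28, 85, 0, 0, 0, -35, 85, 0, 0, 0, -42, 85, 0, 0, 0, -49, 85, 0, 0, 0, -56, 85, 0, 0, 0, -63, 85, 0, 0, 0, -68, 85, 0, 0, 0, -68]
}}

```text
clock: 4.22
position: [0.4266, 0.3027, 0.2483]
ee_rot: [0.0, -0.653, 0.758, -0.0]
contact_force: [-0.7, 0.5, 1.0]
width: 0.0854
gripper_force: 0.0
```

```bash
python3 - <<'E'
from h import *
Z={"cake_cutter":0,"blade_face":.026,"stop_face":.026,"knob_centre":.126,"back_stop":.026,"gauge_rail":.026,"slice_centre":.042,"stop_post_foot":.076}
tool([.424,.305,.248],262)
for n in ["wrist","top","scene"]:
    p=get_image(n); save(p,n+"1.png"); print(n,np.round(p["position"],3))
    for k,z in Z.items():
        for r in place_of(k,p)[:1]: print(k,np.round(r["point"],1),round(r["score"],2),np.round(atz(p,r["point"],z),4))
E
```

```text
pos [0.4266 0.3027 0.2483] yaw -98.5 q [ 0.48  0.2   1.61 -0.    1.33 -2.51] t 4.22 F [-0.68  0.52  0.96] M [ 0.024 -0.002 -0.038]
tool shift mm [-1.9  2.9  0.3] turn -0.5
wrist [0.417 0.237 0.373]
cake_cutter [228.7 284.4] 0.79 [0.5401 0.3706 0.    ]
blade_face [112.7 313.7] 0.64 [0.6599 0.3759 0.026 ]
stop_face [279.1 314.3] 0.57 [0.4869 0.4013 0.026 ]
knob_centre [330.  243.9] 0.68 [0.4222 0.3063 0.126 ]
back_stop [275.  213.4] 0.9 [0.472  0.2965 0.026 ]
gauge_rail [219.5 216.8] 0.61 [0.5255 0.2918 0.026 ]
slice_centre [281.  314.1] 0.57 [0.4818 0.3938 0.042 ]
stop_post_foot [329.3 207.3] 0.91 [0.4194 0.2896 0.076 ]
top [0.423 0.022 1.444]
cake_cutter [190.7 247.6] 0.84 [0.5521 0.3784 0.    ]
blade_face [190.9 204.4] 0.89 [0.6601 0.3772 0.026 ]
stop_face [490.6 220.4] 0.64 [ 0.6395 -0.3855  0.026 ]
knob_centre [204.3 299.9] 0.76 [0.4196 0.3095 0.126 ]
back_stop [215.5 280.2] 0.89 [0.4695 0.305  0.026 ]
gauge_rail [219.5 255.4] 0.9 [0.5321 0.2976 0.026 ]
slice_centre [178.3 232.2] 0.66 [0.5862 0.4016 0.042 ]
stop_post_foot [217. 299.] 0.6 [0.4227 0.2895 0.076 ]
scene [0.087 0.88  0.871]
cake_cutter [233.8 370.6] 0.93 [0.5477 0.372  0.    ]
blade_face [184.9 341.9] 0.57 [0.6644 0.3786 0.026 ]
stop_face [247. 388.] 0.62 [0.4881 0.4081 0.026 ]
knob_centre [303.1 331.5] 0.89 [0.4227 0.3079 0.126 ]
back_stop [283.8 349.1] 0.81 [0.4778 0.2918 0.026 ]
gauge_rail [263.2 336.2] 0.92 [0.5333 0.2839 0.026 ]
slice_centre [212.6 358.3] 0.71 [0.5791 0.3932 0.042 ]
stop_post_foot [309.9 343.4] 0.81 [0.4184 0.2894 0.076 ]
```

View pics/wrist1.png

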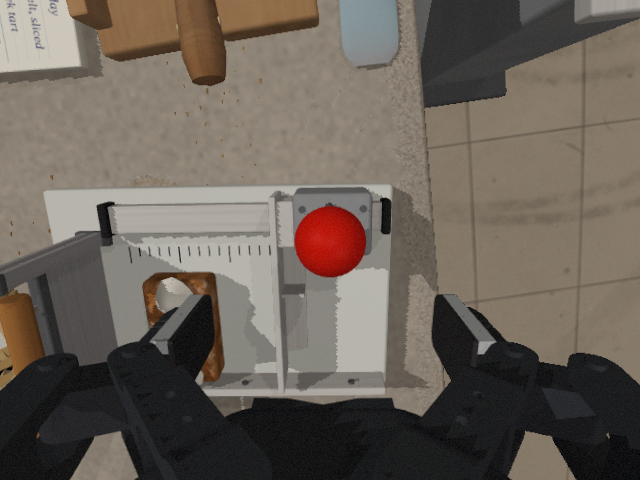

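The wrist view shows the ball at (330,242), the plate at column 280 and the board's right edge running from (45,190) to (392,185). I'll get the ball centre by colour and the yaw from the board's edges.

```bash
python3 - <<'E'
from h import *
p=get_image("wrist"); q=get_image("top"); w=get_image("scene")
rays=[]
for n,c in (("wrist",p),("top",q),("scene",w)):
    f=c["frame"].astype(int); m=((f[...,0]>110)&(f[...,1]<50)&(f[...,2]<50)).astype(np.uint8)
    k,l,st,ce=cv2.connectedComponentsWithStats(m)
    pr=proj(c,[.423,.306,.126]); i=min([i for i in range(1,k) if st[i,4]>60],key=lambda i:np.hypot(*(ce[i]-pr)))
    cn=max(cv2.findContours((l==i).astype(np.uint8),0,1)[0],key=len); cc,r=cv2.minEnclosingCircle(cn)
    print(n,st[i],np.round(cc,1),round(r,1),np.round(atz(c,cc,.126),4)); rays.append(ray(c,cc))
A=[];b=[]
for o,v in rays:
    v=v/np.linalg.norm(v);P=np.eye(3)-np.outer(v,v);A.append(P);b.append(P@o)
print("tri",np.linalg.lstsq(np.vstack(A),np.hstack(b),rcond=None)[0])
g=cv2.cvtColor(p["frame"],cv2.COLOR_RGB2GRAY)
for s in cv2.createLineSegmentDetector().detect(g)[0][:,0]:
    a,b=s[:2],s[2:]
    if np.hypot(*(a-b))>60 and a[1]<400 and 40<a[0]<400 and a[1]>150:
        A,B=atz(p,a,.026),atz(p,b,.026); d=B-A; print(np.round(s),np.round((np.degrees(np.arctan2(d[1],d[0]))+45)%90-45,2))
E
```

```text
wrist [ 295  206   71   71 3890] [329.9 241.3] 35.5 [0.4221 0.3045 0.126 ]Traceback (most recent call last):
  File "<stdin>", line 7, in <module>
ValueError: min() iterable argument is empty
```

```bash
python3 - <<'E'
from h import *
p=get_image("wrist"); w=get_image("scene")
rays=[]
for n,c in (("wrist",p),("scene",w)):
    f=c["frame"].astype(int); m=((f[...,0]>110)&(f[...,1]<60)&(f[...,2]<60)).astype(np.uint8)
    k,l,st,ce=cv2.connectedComponentsWithStats(m)
    pr=proj(c,[.423,.306,.126]); i=min([i for i in range(1,k) if st[i,4]>30],key=lambda i:np.hypot(*(ce[i]-pr)))
    cn=max(cv2.findContours((l==i).astype(np.uint8),0,1)[0],key=len); cc,r=cv2.minEnclosingCircle(cn)
    print(n,st[i],np.round(cc,1),round(r,1),np.round(atz(c,cc,.126),4))
g=cv2.cvtColor(p["frame"],cv2.COLOR_RGB2GRAY)
for s in cv2.createLineSegmentDetector().detect(g)[0][:,0]:
    a,b=s[:2],s[2:]
    if np.hypot(*(a-b))>60 and a[1]<400 and 40<a[0]<400 and a[1]>150:
        A,B=atz(p,a,.026),atz(p,b,.026); d=B-A; print(np.round(s),np.round((np.degrees(np.arctan2(d[1],d[0]))+45)%90-45,2))
tool([.4221,.3045,.121])
E
```

```text
wrist [ 295  206   71   71 3914] [329.7 241.3] 35.7 [0.4221 0.3044 0.126 ]
scene [291 317  27  26 487] [304. 330.] 13.0 [0.4231 0.3039 0.126 ]
[228. 205. 108. 206.] -8.14
[214. 395. 297. 397.] -9.88
[215. 275. 224. 366.] -7.64
[298. 188. 362. 187.] -7.65
[284. 392. 273. 196.] -7.66
[286. 317. 288. 384.] -9.04
[116. 204. 268. 201.] -7.73
[384. 381. 390. 234.] -7.88
[ 99. 247. 117. 344.] -7.79
[121. 233. 268. 231.] -7.76
[388. 183.  46. 190.] -7.68
[ 45. 274.  63. 351.] -7.75
[367. 193. 296. 193.] -8.03
[ 53. 351.  37. 279.] -7.89
[ 93. 233.   1. 271.] 12.29
pos [0.4266 0.3027 0.2483] yaw -98.57 q [ 0.48  0.2   1.61 -0.    1.33 -2.51] t 5.82 F [ 0.3  -1.08 -0.44] M [-0.008 -0.057 -0.005]
tool shift mm [ -1.2   4.7 127.3] turn None
```

Call:
{"fn": "apply_moves", "kwargs": {
  "deltas": [85, -0.3, 1, 3, 7, 85, -0.6, 2, 6, 14, 85, -0.9, 3, 9, 21, 85, -1.2, 4.7, 12, 28, 85, -1.2, 4.7, 15, 35, 85, -1.2, 4.7, 18, 42, 85, -1.2, 4.7, 20, 49, 85, -1.2, 4.7, 25, 56, 85, -1.2, 4.7, 30, 63, 85, -1.2, 4.7, 35, 70, 85, -1.2, 4.7, 40, 77, 85, -1.2, 4.7, 45, 84]
}}

```text
clock: 6.82
position: [0.4222, 0.3046, 0.2031]
ee_rot: [0.0, 0.025, 1.0, -0.0]
contact_force: [-0.8, 0.2, 1.4]
width: 0.0855
gripper_force: 0.0
```

Call:
{"fn": "apply_moves", "kwargs": {
  "deltas": [85, 0, 0, 0, 5.2, 85, 0, 0, 10, 5.2, 85, 0, 0, 20, 5.2, 85, 0, 0, 30, 5.2, 85, 0, 0, 40, 5.2, 85, 0, 0, 50, 5.2, 85, 0, 0, 60, 5.2, 85, 0, 0, 70, 5.2, 85, 0, 0, 76, 5.2, 85, 0, 0, 80, 5.2, 85, 0, 0, 82, 5.2, 85, 0, 0, 82, 5.2]
}}

```text
clock: 7.82
position: [0.4221, 0.3045, 0.1209]
ee_rot: [-0.0, 0.068, 0.998, -0.0]
contact_force: [-0.4, -0.2, -0.9]
width: 0.0845
gripper_force: 0.0
```

```bash
python3 - <<'E'
from h import *
tool([.4223,.3043,.121],-187.75)
p=get_image("wrist"); save(p,"w2.png")
r=place_of("knob_centre",p); print([(np.round(x["point"],1),round(x["score"],2),np.round(atz(p,x["point"],.126),4)) for x in r[:2]])
E
```

```text
pos [0.4221 0.3045 0.1209] yaw 172.23 q [ 0.49  0.3   1.81 -0.    1.03 -0.94] t 7.82 F [-0.39 -0.22 -0.86] M [0.017 0.038 0.004]
tool shift mm [-0.2 -0.2 -0.1] turn -0.02
[(array([324.4, 326.2]), 0.74, array([0.4213, 0.3046, 0.126 ])), (array([289.4, 277.8]), 0.25, array([0.4013, 0.295 , 0.126 ]))]
```

View pics/w2.png

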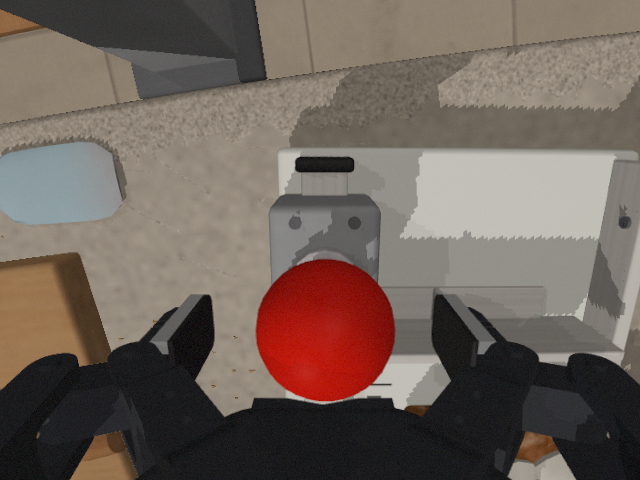

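The ball is centred at (325,330), between pads that sit symmetrically about column 323. I'll close lightly to check the lateral centring by force.

Call:
{"fn": "apply_moves", "kwargs": {
  "deltas": [45, 0, 0, 0, 0, 45, 0, 0, 0, 0, 45, 0, 0, 0, 0, 45, 0, 0, 0, 0, 45, 0, 0, 0, 0, 45, 0, 0, 0, 0, 45, 0, 0, 0, 0, 45, 0, 0, 0, 0],
  "squeeze": 20
}}

```text
clock: 8.58
position: [0.4226, 0.3052, 0.1218]
ee_rot: [0.001, 0.068, 0.998, 0.001]
contact_force: [-0.6, 1.5, 5.2]
width: 0.0485
gripper_force: 20.7
```

```bash
python3 -c "
from h import *
tool([.4223,.3043,.121],-187.75); s=get_state(); print(s['width'],s['gripper_force'],rot(s['ee_rot']).T@s['contact_force'],rot(s['ee_rot']).T@s['moment'])"
```

```text
pos [0.4226 0.3052 0.1218] yaw 172.22 q [ 0.49  0.3   1.81  0.    1.03 -0.94] t 8.58 F [-0.59  1.46  5.25] M [0.38  0.092 0.03 ]
tool shift mm [ 0.1 -0.9  0.8] turn -0.03
0.0485379491626256 20.74293851852417 [ 0.78159028  1.3747693  -5.24422226] [-0.3639768   0.14264338 -0.02920397]
```

Width is 48.5 mm and the tool is pushed up 5 N, so the pads sit about 6 mm above the equator. I'll reopen, lower by 8 mm, shift 0.8 mm laterally and try again.

Call:
{"fn": "apply_moves", "kwargs": {
  "deltas": [65, 0, 0, 0, 0, 65, 0, 0, 0, 0, 65, 0, 0, 0, 0, 65, 0, 0.8, 4, 0, 65, 0, 0.8, 8, 0, 45, 0, 0.8, 8, 0, 45, 0, 0.8, 8, 0, 45, 0, 0.8, 8, 0, 45, 0, 0.8, 8, 0, 45, 0, 0.8, 8, 0, 45, 0, 0.8, 8, 0, 45, 0, 0.8, 8, 0],
  "squeeze": 20
}}

```text
clock: 9.58
position: [0.4218, 0.3053, 0.1127]
ee_rot: [-0.0, 0.068, 0.998, -0.0]
contact_force: [0.1, 1.5, -7.1]
width: 0.0489
gripper_force: 22.0
```

```bash
python3 -c "
from h import *
tool([.4223,.3043,.121],-187.75); s=get_state(); print(s['width'],s['gripper_force'],rot(s['ee_rot']).T@s['contact_force'],rot(s['ee_rot']).T@s['moment'])"
```

```text
pos [0.4218 0.3053 0.1127] yaw 172.22 q [ 0.49  0.31  1.82  0.    1.01 -0.94] t 9.58 F [ 0.1   1.53 -7.1 ] M [ 0.341 -0.033 -0.051]
tool shift mm [-0.6 -1.  -8.3] turn -0.03
0.04891812057809887 21.95965826511383 [0.09832414 1.52809779 7.10030044] [-0.34214731  0.01326721  0.05063445]
```

Now it's pushed down, so neutral is about 4.5 mm higher.

Call:
{"fn": "apply_moves", "kwargs": {
  "deltas": [65, 0, 0, 0, 0, 65, 0, 0, 0, 0, 65, 0, 0, 0, 0, 65, 0, 0, -2, 0, 65, 0, 0, -4.6, 0, 45, 0, 0, -4.6, 0, 45, 0, 0, -4.6, 0, 45, 0, 0, -4.6, 0, 45, 0, 0, -4.6, 0, 45, 0, 0, -4.6, 0, 45, 0, 0, -4.6, 0, 45, 0, 0, -4.6, 0],
  "squeeze": 20
}}

```text
clock: 10.58
position: [0.4227, 0.3054, 0.1187]
ee_rot: [0.001, 0.068, 0.998, 0.0]
contact_force: [-0.3, -0.7, 5.5]
width: 0.0487
gripper_force: 20.0
```

```bash
python3 -c "
from h import *
tool([.4223,.3043,.121],-187.75); s=get_state(); print(s['width'],s['gripper_force'],rot(s['ee_rot']).T@s['contact_force'],rot(s['ee_rot']).T@s['moment'])"
```

```text
pos [0.4227 0.3054 0.1187] yaw 172.24 q [ 0.49  0.3   1.82 -0.    1.02 -0.94] t 10.58 F [-0.29 -0.69  5.49] M [-0.084  0.157 -0.045]
tool shift mm [ 0.2 -1.1 -2.3] turn -0.01
0.04874613695699275 19.954047203063965 [ 0.18666372 -0.71793936 -5.48926062] [0.10463954 0.14442418 0.04441667]
```

Forces are similar in sign to a friction grip near the equator, and lateral is centred now. Next I'll reopen, turn the jaws back in line with the slide (13 rows) and grip there.

Call:
{"fn": "apply_moves", "kwargs": {
  "deltas": [80, 0, 0, 0, 0, 80, 0, 0, 0, 0, 80, 0, 0, 2, -7, 80, 0, 0, 2, -14, 80, 0, 0, 2, -21, 80, 0, 0, 2, -28, 80, 0, 0, 2, -35, 80, 0, 0, 2, -42, 80, 0, 0, 2, -49, 80, 0, 0, 2, -56, 80, 0, 0, 2, -63, 80, 0, 0, 2, -70]
}}

```text
clock: 11.58
position: [0.422, 0.3053, 0.1154]
ee_rot: [-0.0, -0.519, 0.855, 0.0]
contact_force: [-0.7, -0.3, -0.0]
width: 0.0802
gripper_force: 0.0
```

Call:
{"fn": "apply_moves", "kwargs": {
  "deltas": [80, 0, 0, 0, -7, 80, 0, 0, 0, -14, 80, 0, 0, 0, -20, 80, 0, 0, 0, -20, 45, 0, 0, 0, -20, 45, 0, 0, 0, -20, 45, 0, 0, 0, -20, 45, 0, 0, 0, -20, 45, 0, 0, 0, -20, 45, 0, 0, 0, -20, 45, 0, 0, 0, -20, 45, 0, 0, 0, -20],
  "squeeze": 40
}}

```text
clock: 12.58
position: [0.4223, 0.3053, 0.116]
ee_rot: [0.0, -0.658, 0.753, -0.0]
contact_force: [-1.7, -0.8, 3.4]
width: 0.0484
gripper_force: 41.0
```

```bash
cat >> h.py <<'E'
def st(tag=""):
    s=get_state(); M=rot(s["ee_rot"]); c=R.from_euler('z',-7.75,degrees=True).as_matrix()
    y=np.degrees(np.arctan2(M[1,0],M[0,0])); print(tag,"t",round(s["clock"],2),"pos",np.round(s["position"],4),"yaw",round(y,2),"Fcut",np.round(c.T@s["contact_force"],2),"M",np.round(s["moment"],3),"w",round(s["width"],4),"g",round(s["gripper_force"],1),"q6",round(s["qpos"][5],3),"e6",round(s["effort"][5],3),"xcut",np.round(1000*(c.T@s["position"])[:2],1))
    return s
E
python3 -c "
from h import *
st()
p=get_image('top'); q=get_image('scene')
c=R.from_euler('z',-7.75,degrees=True).as_matrix()
for k,z in (('blade_face',.026),('stop_face',.026),('knob_centre',.126),('slice_centre',.042)):
  for n in (p,q):
    for r in place_of(k,n)[:1]: print(k,round(r['score'],2),np.round(1000*c.T@atz(n,r['point'],z),1))
"
```

```text
t 12.58 pos [0.4223 0.3053 0.116 ] yaw -97.78 Fcut [-1.6  -1.05  3.35] M [-0.072  0.147 -0.002] w 0.0484 g 41.0 q6 -2.513 e6 -0.018 xcut [377.2 359.5]
blade_face 0.79 [607.6 460.2  26. ]
blade_face 0.8 [602.5 463.3  26. ]
stop_face 0.65 [533.5 463.7  26. ]
stop_face 0.96 [427.6 467.9  26. ]
knob_centre 0.6 [377.8 358.7 126. ]
slice_centre 0.98 [525.5 471.3  42. ]
```

Call:
{"fn": "apply_moves", "kwargs": {
  "deltas": [45, 0, -2, 0, 0, 45, 0, -6, 0, 0, 45, 0, -10, 0, 0, 45, 0, -14, 0, 0, 45, 0, -18, 0, 0, 45, 0, -22, 0, 0, 45, 0, -26, 0, 0, 45, 0, -30, 0, 0, 45, 0, -34, 0, 0, 45, 0, -38, 0, 0, 45, 0, -42, 0, 0, 45, 0, -46, 0, 0]
}}

```text
clock: 14.08
position: [0.4684, 0.2991, 0.116]
ee_rot: [0.0, -0.658, 0.753, -0.0]
contact_force: [-2.0, 0.2, 5.1]
width: 0.0478
gripper_force: 41.2
```

Call:
{"fn": "apply_moves", "kwargs": {
  "deltas": [45, 0, -4, 0, 0, 45, 0, -8, 0, 0, 45, 0, -12, 0, 0, 45, 0, -16, 0, 0, 45, 0, -20, 0, 0, 45, 0, -24, 0, 0, 45, 0, -28, 0, 0, 45, 0, -32, 0, 0, 45, 0, -36, 0, 0, 45, 0, -40, 0, 0, 45, 0, -43, 0, 0, 45, 0, -45, 0, 0]
}}

```text
clock: 15.08
position: [0.5127, 0.293, 0.116]
ee_rot: [-0.0, -0.657, 0.753, 0.0]
contact_force: [-2.0, -0.7, 6.7]
width: 0.0484
gripper_force: 41.2
```

```bash
python3 -c "
from h import *
st()
p=get_image('top'); q=get_image('scene'); w=get_image('wrist'); save(w,'w3.png')
c=R.from_euler('z',-7.75,degrees=True).as_matrix()
for k,z in (('blade_face',.026),('stop_face',.026),('slice_centre',.042)):
  for n in (p,q,w):
    for r in place_of(k,n)[:1]: print(k,round(r['score'],2),np.round(1000*c.T@atz(n,r['point'],z),1))
"
```

```text
t 15.08 pos [0.5127 0.293  0.116 ] yaw -97.79 Fcut [-1.92 -0.95  6.73] M [-0.02   0.396  0.025] w 0.0484 g 41.2 q6 -2.605 e6 0.032 xcut [468.5 359.5]
blade_face 0.57 [609.7 464.8  26. ]
blade_face 0.57 [595.2 465.8  26. ]
blade_face 0.79 [603.2 462.6  26. ]
stop_face 0.33 [ 592.2 -309.9   26. ]
stop_face 0.69 [518.5 466.1  26. ]
stop_face 0.78 [519.1 461.9  26. ]
slice_centre 0.84 [552.3 470.9  42. ]
slice_centre 0.87 [551.6 474.9  42. ]
```

View pics/w3.png

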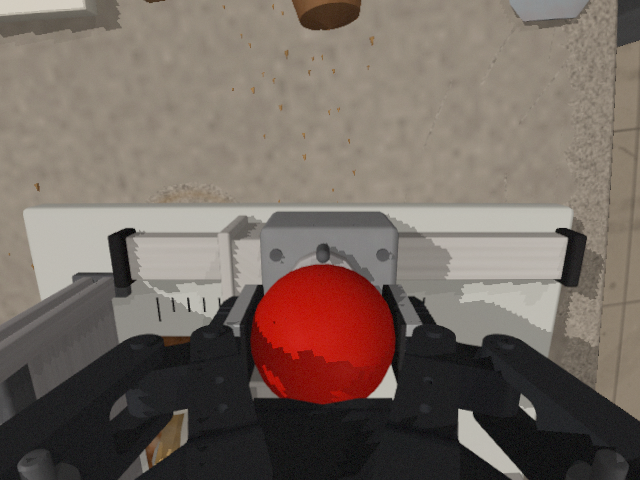

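The ball is held well at (325,335) and the stop has reached the slice, with about 20 mm left. I'll go on more slowly.

Call:
{"fn": "apply_moves", "kwargs": {
  "deltas": [45, 0, -2, 0, 0, 45, 0, -4, 0, 0, 45, 0, -6, 0, 0, 45, 0, -8, 0, 0, 45, 0, -10, 0, 0, 45, 0, -11, 0, 0, 45, 0, -12, 0, 0, 45, 0, -13, 0, 0, 45, 0, -13.5, 0, 0, 45, 0, -14, 0, 0, 45, 0, -14, 0, 0]
}}

```text
clock: 16.6
position: [0.5254, 0.2913, 0.116]
ee_rot: [-0.001, -0.658, 0.753, 0.001]
contact_force: [-2.7, -0.2, 6.5]
width: 0.0479
gripper_force: 41.3
```

```bash
python3 -c "
from h import *
st()"
```

```text
t 16.6 pos [0.5254 0.2913 0.116 ] yaw -97.77 Fcut [-2.67 -0.57  6.45] M [-0.104  0.288 -0.033] w 0.0479 g 41.3 q6 -2.616 e6 -0.007 xcut [481.3 359.5]
```

Call:
{"fn": "apply_moves", "kwargs": {
  "deltas": [45, 0, -0.5, 0, 0, 45, 0, -1, 0, 0, 45, 0, -1.5, 0, 0, 45, 0, -2, 0, 0, 45, 0, -2.5, 0, 0, 45, 0, -3, 0, 0, 45, 0, -3, 0, 0]
}}

```text
clock: 17.18
position: [0.5284, 0.2909, 0.116]
ee_rot: [-0.001, -0.658, 0.753, 0.001]
contact_force: [-1.5, -0.1, 6.4]
width: 0.0481
gripper_force: 41.3
```

```bash
python3 -c "
from h import *
st()
w=get_image('scene'); save(w,'s4.png')
c=R.from_euler('z',-7.75,degrees=True).as_matrix()
for k,z in (('blade_face',.026),('stop_face',.026),('slice_centre',.042)):
    for r in place_of(k,w)[:1]: print(k,round(r['score'],2),np.round(1000*c.T@atz(w,r['point'],z),1))
"
```

```text
t 17.18 pos [0.5284 0.2909 0.116 ] yaw -97.77 Fcut [-1.52 -0.32  6.4 ] M [-0.072  0.245  0.024] w 0.0481 g 41.3 q6 -2.619 e6 -0.008 xcut [484.3 359.5]
blade_face 0.73 [598.5 461.9  26. ]
stop_face 0.8 [535.5 460.2  26. ]
slice_centre 0.65 [574.6 468.2  42. ]
```

Call:
{"fn": "apply_moves", "kwargs": {
  "deltas": [45, 0, -0.5, 0, 0, 45, 0, -1, 0, 0, 45, 0, -1.5, 0, 0, 45, 0, -2, 0, 0, 45, 0, -2.5, 0, 0, 45, 0, -2.5, 0, 0]
}}

```text
clock: 17.88
position: [0.5308, 0.2906, 0.116]
ee_rot: [-0.001, -0.658, 0.753, 0.001]
contact_force: [-1.6, 0.1, 6.0]
width: 0.0485
gripper_force: 41.3
```

```bash
python3 -c "
from h import *
st()"
```

```text
t 17.88 pos [0.5308 0.2906 0.116 ] yaw -97.77 Fcut [-1.61 -0.12  5.97] M [-0.096  0.199 -0.017] w 0.0485 g 41.3 q6 -2.621 e6 -0.009 xcut [486.8 359.5]
```

Call:
{"fn": "apply_moves", "kwargs": {
  "deltas": [45, 0, -0.5, 0, 0, 45, 0, -1, 0, 0, 45, 0, -1.5, 0, 0, 45, 0, -2, 0, 0, 45, 0, -2, 0, 0]
}}

```text
clock: 18.3
position: [0.5328, 0.2903, 0.116]
ee_rot: [-0.001, -0.658, 0.753, 0.001]
contact_force: [-2.5, 0.3, 6.6]
width: 0.0487
gripper_force: 41.3
```

```bash
python3 -c "
from h import *
st()"
```

```text
t 18.3 pos [0.5328 0.2903 0.116 ] yaw -97.77 Fcut [-2.5  -0.04  6.58] M [-0.094  0.288  0.005] w 0.0487 g 41.3 q6 -2.622 e6 -0.009 xcut [488.8 359.5]
```

Call:
{"fn": "apply_moves", "kwargs": {
  "deltas": [45, 0, -0.5, 0, 0, 45, 0, -1, 0, 0, 45, 0, -1.5, 0, 0, 45, 0, -2, 0, 0, 45, 0, -2, 0, 0]
}}

```text
clock: 18.72
position: [0.5348, 0.29, 0.116]
ee_rot: [-0.001, -0.658, 0.753, 0.001]
contact_force: [-3.1, -0.1, 7.1]
width: 0.0483
gripper_force: 41.3
```

```bash
python3 -c "
from h import *
st()"
```

```text
t 18.72 pos [0.5348 0.29   0.116 ] yaw -97.77 Fcut [-3.04 -0.54  7.06] M [-0.101  0.261 -0.006] w 0.0483 g 41.3 q6 -2.624 e6 -0.009 xcut [490.8 359.5]
```

Call:
{"fn": "apply_moves", "kwargs": {
  "deltas": [45, 0, -0.5, 0, 0, 45, 0, -1, 0, 0, 45, 0, -1.5, 0, 0, 45, 0, -1.5, 0, 0]
}}

```text
clock: 19.05
position: [0.535, 0.2899, 0.116]
ee_rot: [-0.002, -0.658, 0.753, 0.001]
contact_force: [-4.5, 0.8, 8.6]
width: 0.0485
gripper_force: 41.4
```

```bash
python3 -c "
from h import *
st()
w=get_image('scene'); cv2.imwrite('pics/s5.png',cv2.resize(cv2.cvtColor(w['frame'][270:430,130:340],cv2.COLOR_RGB2BGR),None,fx=3.7,fy=3.7,interpolation=3))"
```

```text
t 19.05 pos [0.535  0.2899 0.116 ] yaw -97.78 Fcut [-4.59  0.22  8.64] M [ 0.045  0.588 -0.006] w 0.0485 g 41.4 q6 -2.625 e6 0.005 xcut [491.  359.4]
```

View pics/s5.png

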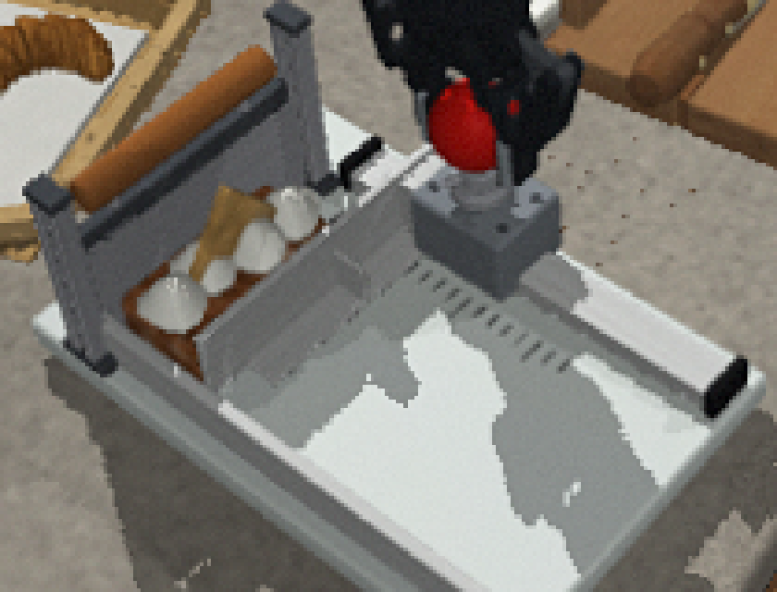

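The slice is stopped between the plate and the blade: the tool stood still while the force rose. I'll press 1 mm more to square it, then start turning.

Call:
{"fn": "apply_moves", "kwargs": {
  "deltas": [45, 0, -0.5, 0, 0, 45, 0, -1, 0, 0, 45, 0, -1, 0, 0, 45, 0, -1, 0, 2, 45, 0, -1, 0, 5, 45, 0, -1, 0, 8, 45, 0, -1, 0, 11, 45, 0, -1, 0, 14, 45, 0, -1, 0, 17, 45, 0, -1, 0, 20, 45, 0, -1, 0, 20]
}}

```text
clock: 20.02
position: [0.5351, 0.2899, 0.116]
ee_rot: [-0.003, -0.516, 0.857, 0.002]
contact_force: [-6.8, 0.8, 8.8]
width: 0.0483
gripper_force: 41.4
```

```bash
python3 -c "
from h import *
st()"
```

```text
t 20.02 pos [0.5351 0.2899 0.116 ] yaw -117.88 Fcut [-6.86 -0.12  8.78] M [ 0.019  0.866 -0.057] w 0.0483 g 41.4 q6 -2.275 e6 0.305 xcut [491.1 359.4]
```

Call:
{"fn": "apply_moves", "kwargs": {
  "deltas": [45, 0, 0, 0, 3, 45, 0, 0, 0, 6, 45, 0, 0, 0, 9, 45, 0, 0, 0, 12, 45, 0, 0, 0, 15, 45, 0, 0, 0, 18, 45, 0, 0, 0, 20, 45, 0, 0, 0, 20]
}}

```text
clock: 20.68
position: [0.535, 0.2899, 0.1159]
ee_rot: [-0.003, -0.36, 0.933, 0.001]
contact_force: [-6.4, 0.9, 8.9]
width: 0.0483
gripper_force: 41.4
```

```bash
python3 -c "
from h import *
st()"
```

```text
t 20.68 pos [0.535  0.2899 0.1159] yaw -137.85 Fcut [-6.49 -0.    8.93] M [ 0.013  0.895 -0.046] w 0.0483 g 41.4 q6 -1.927 e6 0.204 xcut [491.  359.4]
```

Call:
{"fn": "apply_moves", "kwargs": {
  "deltas": [45, 0, 0, 0, 3, 45, 0, 0, 0, 6, 45, 0, 0, 0, 9, 45, 0, 0, 0, 12, 45, 0, 0, 0, 15, 45, 0, 0, 0, 18, 45, 0, 0, 0, 20, 45, 0, 0, 0, 20]
}}

```text
clock: 21.35
position: [0.535, 0.2899, 0.116]
ee_rot: [-0.003, -0.192, 0.981, 0.001]
contact_force: [-7.0, 0.2, 9.7]
width: 0.0484
gripper_force: 41.4
```

```bash
python3 -c "
from h import *
st()"
```

```text
t 21.35 pos [0.535  0.2899 0.116 ] yaw -157.85 Fcut [-6.98 -0.8   9.68] M [ 0.029  0.841 -0.008] w 0.0484 g 41.4 q6 -1.578 e6 0.205 xcut [491.  359.4]
```

Call:
{"fn": "apply_moves", "kwargs": {
  "deltas": [45, 0, 0, 0, 3, 45, 0, 0, 0, 6, 45, 0, 0, 0, 9, 45, 0, 0, 0, 12, 45, 0, 0, 0, 15, 45, 0, 0, 0, 15]
}}

```text
clock: 21.85
position: [0.535, 0.29, 0.1159]
ee_rot: [-0.003, -0.062, 0.998, 0.0]
contact_force: [-6.8, 1.0, 10.3]
width: 0.0481
gripper_force: 41.5
```

```bash
python3 -c "
from h import *
st()"
```

```text
t 21.85 pos [0.535  0.29   0.1159] yaw -172.85 Fcut [-6.89  0.04 10.26] M [0.085 1.018 0.372] w 0.0481 g 41.5 q6 -1.316 e6 0.538 xcut [491.  359.5]
```

Torque jumped to about 0.37. I'll back off 4° to see whether that is the cam's slope or the post before going on.

Call:
{"fn": "apply_moves", "kwargs": {
  "deltas": [45, 0, 0, 0, -2, 45, 0, 0, 0, -4, 45, 0, 0, 0, -4]
}}

```text
clock: 22.1
position: [0.535, 0.29, 0.1159]
ee_rot: [-0.003, -0.099, 0.995, 0.0]
contact_force: [-6.6, 0.0, 9.6]
width: 0.0483
gripper_force: 41.4
```

```bash
python3 -c "
from h import *
st()
w=get_image('wrist');st(); save(w,'w6.png')"
```

```text
t 22.1 pos [0.535  0.29   0.1159] yaw -168.67 Fcut [-6.52 -0.85  9.57] M [0.019 0.986 0.222] w 0.0483 g 41.4 q6 -1.389 e6 -0.058 xcut [491.  359.5]
 t 22.15 pos [0.535  0.29   0.1159] yaw -168.74 Fcut [-6.8   0.61  9.26] M [0.257 0.958 0.123] w 0.0484 g 41.3 q6 -1.388 e6 0.109 xcut [491.  359.5]
```

View pics/w6.png

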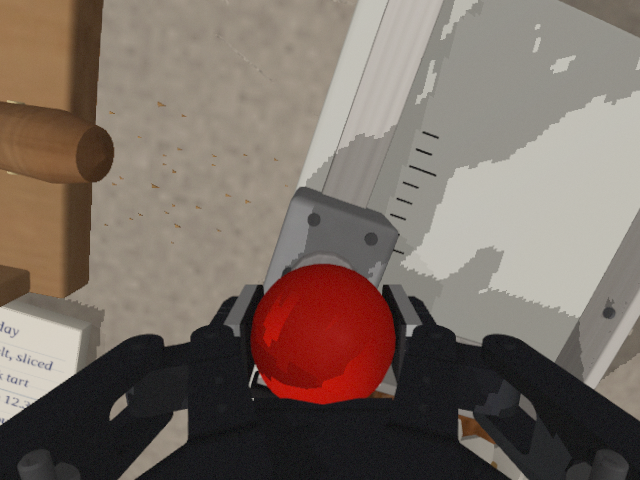

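The wrist view shows the grip still good, with the ball at (325,335). I'll average the torque here, then take a second averaged reading a little farther back.

```bash
cat >> h.py <<'E'
def avg(n=6):
    a=[]
    for _ in range(n):
        get_image("wrist"); s=get_state(); a.append([s["moment"][2],s["effort"][5],s["contact_force"][0],s["qpos"][5]])
    a=np.array(a); print("Mz,e6,Fx,q6",np.round(a.mean(0),3),"sd",np.round(a.std(0),3),round(s["clock"],2))
E
python3 -c "
from h import *
avg()"
```

```text
Mz,e6,Fx,q6 [ 0.141  0.139 -6.554 -1.387] sd [0.052 0.03  0.464 0.   ] 22.45
```

Call:
{"fn": "apply_moves", "kwargs": {
  "deltas": [45, 0, 0, 0, -2, 45, 0, 0, 0, -5, 45, 0, 0, 0, -5, 45, 0, 0, 0, -5]
}}

```text
clock: 22.78
position: [0.535, 0.29, 0.116]
ee_rot: [-0.003, -0.141, 0.99, 0.001]
contact_force: [-6.3, 0.7, 9.6]
width: 0.0483
gripper_force: 41.4
```

```bash
python3 -c "
from h import *
avg()"
```

```text
Mz,e6,Fx,q6 [ 0.105  0.078 -6.779 -1.474] sd [0.031 0.002 0.638 0.   ] 23.08
```

Torque is 0.105 here and 0.141 at 5° farther on: this is the gentle cam slope just after the bite, at about 54°. I'll carry on in the same grip.

Call:
{"fn": "apply_moves", "kwargs": {
  "deltas": [45, 0, 0, 0, 3, 45, 0, 0, 0, 6, 45, 0, 0, 0, 9, 45, 0, 0, 0, 12, 45, 0, 0, 0, 15, 45, 0, 0, 0, 18, 45, 0, 0, 0, 20, 45, 0, 0, 0, 20, 45, 0, 0, 0, 20]
}}

```text
clock: 23.83
position: [0.5349, 0.2902, 0.1159]
ee_rot: [-0.003, 0.033, 0.999, 0.0]
contact_force: [-5.7, 1.5, 8.7]
width: 0.0485
gripper_force: 41.2
```

```bash
python3 -c "
from h import *
avg(4);st()"
```

```text
Mz,e6,Fx,q6 [ 0.318  0.288 -6.733 -1.126] sd [0.124 0.044 0.62  0.   ] 24.03
 t 24.03 pos [0.5349 0.2902 0.1159] yaw 176.26 Fcut [-7.74 -0.92  8.82] M [0.366 1.049 0.361] w 0.0486 g 41.5 q6 -1.126 e6 0.355 xcut [490.9 359.7]
```

Call:
{"fn": "apply_moves", "kwargs": {
  "deltas": [45, 0, 0, 0, 3, 45, 0, 0, 0, 6, 45, 0, 0, 0, 9, 45, 0, 0, 0, 12, 45, 0, 0, 0, 12, 45, 0, 0, 0, 12]
}}

```text
clock: 24.53
position: [0.5349, 0.2903, 0.1159]
ee_rot: [-0.003, 0.137, 0.991, 0.0]
contact_force: [-7.3, 0.4, 7.7]
width: 0.0489
gripper_force: 41.3
```

```bash
python3 -c "
from h import *
avg(4);st()"
```

```text
Mz,e6,Fx,q6 [ 0.327  0.308 -6.663 -0.917] sd [0.145 0.029 0.465 0.   ] 24.73
 t 24.73 pos [0.5349 0.2903 0.1159] yaw 164.26 Fcut [-7.08 -0.65  9.3 ] M [0.44  1.031 0.243] w 0.0481 g 41.3 q6 -0.917 e6 0.342 xcut [490.8 359.8]
```

Call:
{"fn": "apply_moves", "kwargs": {
  "deltas": [45, 0, 0, 0, 3, 45, 0, 0, 0, 6, 45, 0, 0, 0, 8, 45, 0, 0, 0, 8, 45, 0, 0, 0, 8]
}}

```text
clock: 25.15
position: [0.5349, 0.2903, 0.1159]
ee_rot: [-0.003, 0.206, 0.979, -0.0]
contact_force: [-6.6, 1.2, 9.1]
width: 0.0483
gripper_force: 41.4
```

```bash
python3 -c "
from h import *
avg(4);st()"
```

```text
Mz,e6,Fx,q6 [ 0.187  0.22  -7.663 -0.777] sd [0.121 0.02  0.609 0.   ] 25.35
 t 25.35 pos [0.5349 0.2903 0.1159] yaw 156.25 Fcut [-8.14 -0.11  8.3 ] M [0.452 0.784 0.263] w 0.0483 g 41.4 q6 -0.777 e6 0.194 xcut [490.8 359.8]
```

Call:
{"fn": "apply_moves", "kwargs": {
  "deltas": [45, 0, 0, 0, 3, 45, 0, 0, 0, 6, 45, 0, 0, 0, 6, 45, 0, 0, 0, 6]
}}

```text
clock: 25.68
position: [0.5349, 0.2903, 0.1159]
ee_rot: [-0.003, 0.257, 0.966, -0.0]
contact_force: [-7.3, 1.1, 7.8]
width: 0.0487
gripper_force: 41.3
```

```bash
python3 -c "
from h import *
avg(4)"
```

```text
Mz,e6,Fx,q6 [ 0.273  0.162 -6.888 -0.672] sd [0.048 0.007 0.325 0.   ] 25.88
```

Call:
{"fn": "apply_moves", "kwargs": {
  "deltas": [45, 0, 0, 0, 3, 45, 0, 0, 0, 6, 45, 0, 0, 0, 6, 45, 0, 0, 0, 6]
}}

```text
clock: 26.22
position: [0.5349, 0.2903, 0.1159]
ee_rot: [-0.003, 0.307, 0.952, -0.0]
contact_force: [-7.4, 1.3, 9.1]
width: 0.0483
gripper_force: 41.4
```

```bash
python3 -c "
from h import *
avg(6)"
```

```text
Mz,e6,Fx,q6 [ 0.05   0.048 -7.644 -0.567] sd [0.127 0.017 0.543 0.   ] 26.52
```

Call:
{"fn": "apply_moves", "kwargs": {
  "deltas": [45, 0, 0, 0, 2, 45, 0, 0, 0, 4, 45, 0, 0, 0, 4, 45, 0, 0, 0, 4]
}}

```text
clock: 26.85
position: [0.5349, 0.2903, 0.1159]
ee_rot: [-0.003, 0.34, 0.94, -0.001]
contact_force: [-7.0, -0.1, 9.1]
width: 0.0479
gripper_force: 41.4
```

```bash
python3 -c "
from h import *
avg(6)"
```

```text
Mz,e6,Fx,q6 [ 6.000e-03 -1.300e-02 -7.394e+00 -4.970e-01] sd [0.145 0.015 0.356 0.   ] 27.15
```

Torque has reached zero, so this is dead centre. I'll go 4° more, measuring.

Call:
{"fn": "apply_moves", "kwargs": {
  "deltas": [45, 0, 0, 0, 2, 45, 0, 0, 0, 4, 45, 0, 0, 0, 4, 45, 0, 0, 0, 4]
}}

```text
clock: 27.48
position: [0.5349, 0.2903, 0.1159]
ee_rot: [-0.003, 0.373, 0.928, -0.001]
contact_force: [-7.1, -0.2, 8.8]
width: 0.0483
gripper_force: 41.4
```

```bash
python3 -c "
from h import *
avg(6);st()"
```

```text
Mz,e6,Fx,q6 [-0.082 -0.078 -7.447 -0.427] sd [0.124 0.015 0.323 0.   ] 27.78
 t 27.78 pos [0.535  0.2903 0.1159] yaw 136.18 Fcut [-7.03 -0.03  9.68] M [ 0.173  1.051 -0.249] w 0.0486 g 41.5 q6 -0.427 e6 -0.065 xcut [491.  359.8]
```

Torque is now negative, so it's over centre. I'll turn 2° more, ease off the push and open the jaws.

Call:
{"fn": "apply_moves", "kwargs": {
  "deltas": [45, 0, 0, 0, 2, 45, 0, 0, 0, 2, 45, 0.8, -0.6, -0.5, 2, 45, 1.6, -1.2, -1, 2, 45, 1.6, -1.2, -1, 2]
}}

```text
clock: 28.2
position: [0.5349, 0.2903, 0.116]
ee_rot: [-0.001, 0.389, 0.921, -0.0]
contact_force: [-3.3, 2.0, 0.0]
width: 0.0484
gripper_force: 42.2
```

```bash
python3 -c "
from h import *
avg(6);st()"
```

```text
Mz,e6,Fx,q6 [-0.065 -0.109 -4.504 -0.39 ] sd [0.117 0.016 0.303 0.   ] 28.5
 t 28.5 pos [0.535  0.2903 0.1161] yaw 134.2 Fcut [-5.11  2.33 -1.27] M [0.888 0.236 0.049] w 0.0482 g 42.2 q6 -0.39 e6 -0.108 xcut [490.9 359.8]
```

Call:
{"fn": "apply_moves", "kwargs": {
  "deltas": [55, 0, 0, 0, 0, 65, 0, 0, 0, 0, 75, 0, 0, 0, 0, 80, 0, 0, 0, 0, 80, 0, 0, 0, 0, 80, 0, 0, 0, 0, 80, 0, 0, -10, 0, 80, 0, 0, -30, 0, 80, 0, 0, -60, 0, 80, 0, 0, -90, 0, 80, 0, 0, -120, 0, 80, 0, 0, -120, 0]
}}

```text
clock: 29.5
position: [0.5395, 0.2911, 0.2447]
ee_rot: [0.005, 0.389, 0.921, 0.005]
contact_force: [1.6, -0.2, 0.7]
width: 0.08
gripper_force: 0.0
```

```bash
python3 -c "
from h import *
st()
w=get_image('scene'); q=get_image('wrist')
c=R.from_euler('z',-7.75,degrees=True).as_matrix()
for k,z in (('blade_face',.026),('stop_face',.026),('knob_centre',.126),('slice_centre',.042)):
  for n in (w,q):
    for r in place_of(k,n)[:1]: print(k,round(r['score'],2),np.round(1000*c.T@atz(n,r['point'],z),1))
cv2.imwrite('pics/s7.png',cv2.resize(cv2.cvtColor(w['frame'][270:430,130:340],cv2.COLOR_RGB2BGR),None,fx=3.7,fy=3.7,interpolation=3));save(q,'w7.png')"
```

```text
t 29.5 pos [0.5395 0.2911 0.2447] yaw 134.23 Fcut [1.58 0.04 0.71] M [ 0.006 -0.008  0.024] w 0.08 g 0.0 q6 -0.39 e6 0.0 xcut [495.3 361.2]
blade_face 0.88 [603.8 461.3  26. ]
blade_face 0.9 [601.5 464.4  26. ]
stop_face 0.74 [539.8 461.3  26. ]
knob_centre 0.93 [495.4 358.  126. ]
knob_centre 0.56 [489.9 358.4 126. ]
slice_centre 0.68 [574.8 471.3  42. ]
slice_centre 0.7 [571.8 465.9  42. ]
```

View pics/s7.png

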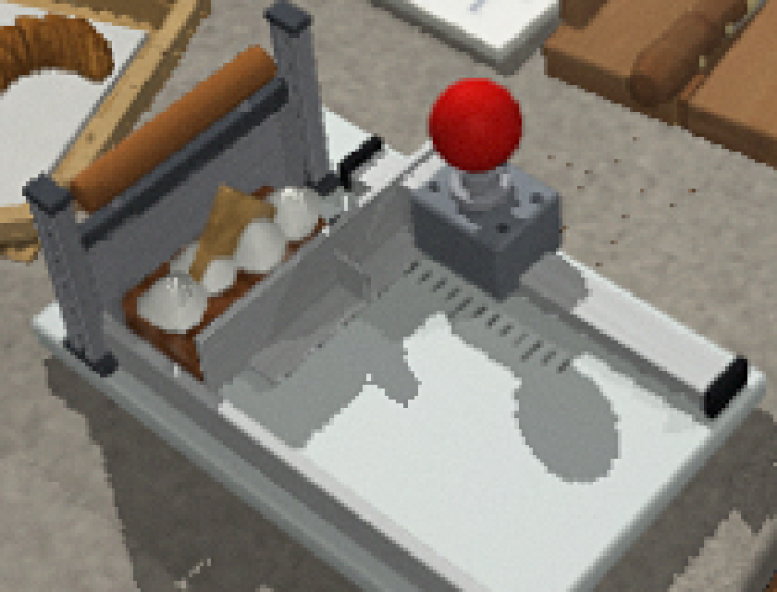

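View pics/w7.png

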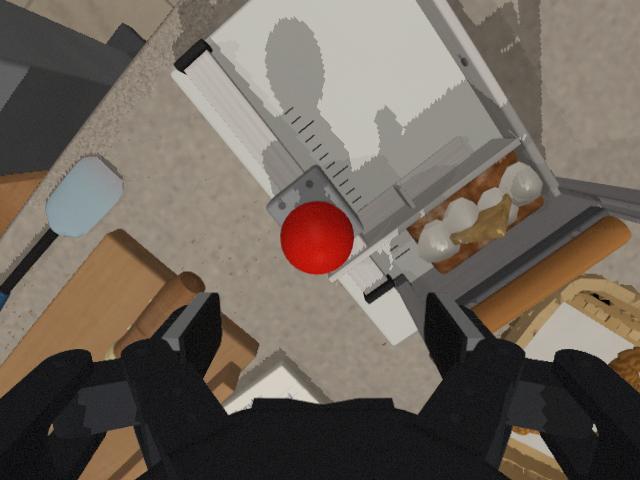

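Both views show the slice square between the plate and the blade, the stop where it was clamped with the ball at (317,238), and the gripper clear. I'm handing it in.

```bash
python3 -c "
from rig import *
print(sign_off())"
```

```text
the job is handed in; nothing more can be done
None
```

The job is handed in: the back stop holds the slice square against the blade, pushed home with about 5 N. The cam clamp is roughly 0.1 rad past dead centre and was not driven onto its post.

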